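# Sleeve the lamp test port and hold the voltage tester on its contact

## Task

Slip the loose insulating tube over the slimmer of the two metal shells on the lamp test box, fully home on the box, and let go of it. Then take the voltage tester out of its stand and hold it upright with its tip down through the tube on the sprung contact in the middle of that shell, pressing the contact lightly, about 5 mm down: never onto its stop. Finish still holding the tester there in the gripper, not leaning on the tube, and leave the other things where they are.

Things in the scene. Friction and masses are not known exactly. Their poses are not given: they have to be found in the camera images.
- test_box: lamp test box, a flat grey plastic case 80 x 190 x 40 mm (x, y, z), fixed to the worktop, its place and yaw varying; origin at the centre of its underside, z up. Two upright hollow metal shells, both 26 mm tall with chamfered rims, stand on its top face at y = +52 mm (slim, 32 mm outside diameter) and y = -52 mm (wide, 44 mm outside, too wide for the tube), each with a brass contact in the middle
- slim_port (a point): centre of the slim shell's foot, level with the top face of the box on which the tube seats (z up). The shell is 32 mm outside (its top 4.5 mm tapers to 27 mm at the rim), its opening is 21 mm wide at the rim, and the rim is 26 mm above this point
- contact_top (a point): centre of the flat top of the sprung brass contact in the slim shell: 14 mm diameter, at rest 23 mm above slim_port, that is 3 mm below the shell's rim; it moves down with the contact
- contact (a joint): how far the sprung contact is pressed down, m: 0 at rest, stop at 0.010. It needs 1.8 N to start moving and 0.6 N more for each mm (about 4.8 N at 5 mm); it springs back
- tube_mid (a point): centre (half-way up) of the loose insulating tube, grey plastic, 45 mm outside, 35 mm bore through its whole length, 50 mm tall, 60 g, standing on end on the worktop; z along its axis. Seated on the box this point is 25 mm above slim_port. It and the stand may swap sides of the box
- tester_grip (a point): middle of the exposed part of the voltage tester's handle, on its axis, 120 mm above its tip and 130 mm above the worktop while in the stand. Tester: 151 mm long, red handle 15 mm thick along this point's x and 16.5 mm along its y, 100 mm long (from 50 to 150 mm above the tip), below it a steel shank 4.4 mm in diameter; z points from tip to handle. 42 g
- tester_tip (a point): end of the tester's shank, flat, 4.4 mm in diameter, on the tester's axis 120 mm below tester_grip; z points up the tester
- stand: black stand block 46 x 46 x 95 mm on a 70 x 70 mm foot, fixed to the worktop, place and yaw varying; origin at the centre of its underside. A rectangular pocket in the middle of its top, 85 mm deep, holds the tester upright, tip down, with 65 mm of the handle showing; the tester is pulled straight up by 85 mm to clear it
- terminal_strip: bystander: white screw terminal strip 19 x 66 x 16 mm, loose, to be left alone
- switch_insert: bystander: white switch insert 50 x 24 x 36 mm, loose, to be left alone
- spare_bulb_2: bystander: white lamp 51 mm in diameter, 58 mm tall, standing on its face, loose, to be left alone
There are look-alikes about, which are no part of the job. What is shaped like the part that bears tube_mid but yellow is not meant.

How it is judged:
By the outcome, as a careful person would: the job done as asked, in the order asked, and still so for the second after the job is handed in, while the arm keeps its last pose, push and grip.
It also fails if it takes over 54 s, if anything falls off the work surface, if the arm or the gripper's body presses on something with over 40 N, if the wrist force passes 120 N, or if a joint passes its speed limit or range.

## Robot

A 6-joint arm with a two-finger parallel gripper is mounted at the origin on a cart in front of the work surface, level with it; the furniture and walls round the work are solid. World frame = base frame: x ahead of the robot, y to its left, z up, the work surface at z = 0. Lengths are in m, angles in rad, forces in N, time in s.
With the tool pointing down it reaches from about 0.225 to 0.875 m from the base axis. Payload 3.4 kg.
Tool frame: the origin (TCP) lies on the centre line of the jaws, within the pads' length; the fingertips stand 17 mm ahead of it and the grasp point (between the pads) lies 2 mm behind it (nose_length is the distance from the TCP to the fingertips, in m); z points along the fingers, y is the line along which they close (so a half turn about z gives the same grasp; the last joint's range is limited). The gripper opens to 85 mm and grips with 20 to 120 N. Pads are 22 mm wide; open, the fingers measure 114 mm over their backs; the gripper's body (76 mm by 85 mm) begins 54 mm behind the grasp point. The pads swing forward as they close: fully open they stand 13 mm farther back than shut.
Start: joints at [1.196, 0.276, 1.505, -0, 1.361, -0.121], TCP at [0.144, 0.557, 0.248] pointing down, gripper open.
Joint ranges: [-2.89, 2.89], [-0.75, 2.08], [0.22, 2.7], [-1.18, 4.32], [0.11, 2.71], [-2.7, 2.7]. Speed limits (rad/s): [2.57, 2.57, 3.14, 3.14, 3.14, 3.14].

## Interface

Orientations are given as a unit quaternion [w, x, y, z].
In Python, from rig import get_state, get_image, sign_off, find_in, place_of, nose_length gives the robot as it stands.
- The arm moves only by the tool apply_moves, never from a script. Its argument "deltas" is one flat list of numbers, 5 for each row, row after row: the finger opening in mm, from 0 to 85.4, then the shift along the tool's x, y, z in mm, then the turn about the tool's z in degrees. A call has 1 to 12 rows; each row is the pose to reach, as a shift and turn from the pose commanded when the call began, along the tool's axes at that moment; what a row does not reach only later rows make up. A row lasts 1/12 s, in which the tool goes at most 41.7 mm and 7.16 degrees, less where a joint would pass 70% of its speed; a pose out of reach is approached as far as the arm can. A call with a gripper value outside its range is refused whole. The fingers move at their own pace and stop on an object; "squeeze" is the grip in N (left out, the last holds). Time passes only in rows, so rows that repeat a pose let the fingers close. It gives the time, the measured TCP pose, the force, the opening and the grip force at its end, in the units of the state.
- get_state(): the state, without advancing time (a new reading comes with each control period).
- get_image(name): name is "scene" or "top"; returns a dict with "frame" (420x560x3 uint8, red, green, blue), "K" (3x3 intrinsics, pixels), "position" and "orientation" of the camera in the world. Camera axes: x right, y down, z forward; pixel columns grow to the right and rows downward; lengths in m; the calibration is good to about 2 mm. A picture is of the moment at which its call begins. There is no depth.
- sign_off(): hands the job in; it is judged then, once.
Trained networks look in a picture, given as the dict that the camera call returned (one of the last four; its "shot" number tells which), for a name from the list of things; names that differ only in an ending like _2 or _b are one class to them, and where a whole thing is asked for, a point or a joint stands for the part that bears it (a point fixed in the world has none). Each returns a list of dicts, best first, with "score" (0 to 1); they miss things now and then, are a little off and sometimes report something else, mostly with a low value. They report only what shows in the picture. A call takes as long as a camera call. They do not tell look-alikes from the thing itself.
- find_in(query, picture): "point" ([column, row] in pixels, amid what is visible of it).
- place_of(query, picture): "point" ([column, row] in pixels: a listed point, or the origin of a listed thing).
The state is a dict: "clock": time; "qpos": joint angles; "qd": joint speeds; "effort": joint torques, N m; "position": TCP position; "ee_rot": TCP orientation; "contact_force": force on the tool from outside, world axes, zero at the start; "moment": the same for the moment, N m; "width": finger opening in m; "gripper_force": force on a finger pad.
Only numpy, scipy, OpenCV 4.12 (cv2) and the standard library are available. Lean on these libraries where they do the work, as an engineer would, in place of code of your own. Each camera call takes 0.05 s, during which the arm holds its last target. There are 200 camera calls.

## Working session

There is one attempt and no reset: what is moved stays moved. The work goes in short steps, Python scripts to look and compute and a tool call to move; the robot and the scene stay as the last step left them, time stands still between calls to the robot, and variables do not carry over. Pictures are saved under pics/ and viewed, at most 10 in all, crops included, and the job is handed in when it is done.

Besides the shell and the picture viewer there is one more tool, called after ">>>" in YAML: its name, and indented under it one key for each argument. apply_moves: Moves the arm, as the interface text tells. Its arguments: {"type":"object","properties":{"deltas":{"type":"array"},"squeeze":{"type":"number"}},"required":["deltas"]}

```bash
mkdir -p pics; cat > h.py <<'E'
import numpy as np, cv2
from scipy.spatial.transform import Rotation as R
from rig import *
def rot(q): return R.from_quat([q[1],q[2],q[3],q[0]]).as_matrix()
def onplane(im,px,z):
    K=np.array(im["K"]);r=rot(im["orientation"])@np.linalg.solve(K,[px[0],px[1],1]);p=np.array(im["position"])
    return p+r*(z-p[2])/r[2]
def proj(im,P):
    c=rot(im["orientation"]).T@(np.array(P)-np.array(im["position"]));u=np.array(im["K"])@c;return u[:2]/u[2]
def tri(a,pa,b,pb):
    A=[];y=[]
    M=np.zeros((3,3));v=np.zeros(3)
    for im,px in((a,pa),(b,pb)):
        d=rot(im["orientation"])@np.linalg.solve(np.array(im["K"]),[px[0],px[1],1]);d/=np.linalg.norm(d)
        Q=np.eye(3)-np.outer(d,d);M+=Q;v+=Q@np.array(im["position"])
    return np.linalg.solve(M,v)
def save(im,n,crop=None,s=1):
    f=im["frame"][:,:,::-1]
    if crop: f=f[crop[1]:crop[3],crop[0]:crop[2]]
    cv2.imwrite("pics/"+n,cv2.resize(f,None,fx=s,fy=s,interpolation=cv2.INTER_CUBIC))
E
python3 - <<'E'
from h import *
a=get_image("scene");b=get_image("top")
save(a,"s1.png",s=1.4);save(b,"t1.png",s=1.4)
import pickle;pickle.dump((a,b),open("im.pkl","wb"))
for n,im in(("scene",a),("top",b)):
    print(n,np.round(im["position"],3),np.round(rot(im["orientation"]),2).tolist(),im["K"][0][0])
    for q,z in(("slim_port",.04),("contact_top",.063),("tube_mid",.025),("tester_grip",.13),("stand",0),("test_box",0),("terminal_strip",0),("switch_insert",0),("spare_bulb_2",0)):
        print(q,[(np.round(d["point"]).tolist(),round(d["score"],2),np.round(onplane(im,d["point"],z),3).tolist()) for d in place_of(q,im)[:4]])
s=get_state();print(s["contact_force"],s["ee_rot"],s["clock"],nose_length)
E
```

```text
scene [-0.28   0.423  0.69 ] [[-0.53, -0.46, 0.71], [-0.84, 0.31, -0.43], [-0.02, -0.83, -0.56]] 423.1330728982773
slim_port [([237.0, 243.0], 0.59, [0.493, 0.097, 0.04])]
contact_top []
tube_mid [([347.0, 226.0], 0.95, [0.414, -0.187, 0.025]), ([267.0, 257.0], 0.74, [0.42, 0.054, 0.025]), ([369.0, 213.0], 0.66, [0.425, -0.275, 0.025]), ([400.0, 211.0], 0.66, [0.385, -0.352, 0.025])]
tester_grip [([175.0, 261.0], 0.33, [0.403, 0.274, 0.13])]
stand [([173.0, 308.0], 0.94, [0.411, 0.299, -0.0])]
test_box [([267.0, 256.0], 0.96, [0.449, 0.038, 0.0])]
terminal_strip [([198.0, 260.0], 0.48, [0.533, 0.191, 0.0])]
switch_insert []
spare_bulb_2 [([173.0, 258.0], 0.68, [0.577, 0.24, 0.0])]
top [ 0.28  -0.008  1.334] [[-0.02, -0.98, 0.18], [-1.0, 0.02, -0.03], [0.03, -0.18, -0.98]] 540.439889571476
slim_port [([221.0, 232.0], 0.91, [0.479, 0.102, 0.04])]
contact_top [([224.0, 232.0], 0.61, [0.473, 0.091, 0.063])]
tube_mid [([416.0, 261.0], 0.66, [0.398, -0.374, 0.025]), ([342.0, 256.0], 0.63, [0.414, -0.193, 0.025]), ([381.0, 248.0], 0.52, [0.433, -0.287, 0.025]), ([222.0, 231.0], 0.47, [0.482, 0.099, 0.025])]
tester_grip [([130.0, 258.0], 0.69, [0.41, 0.294, 0.13])]
stand [([147.0, 262.0], 0.88, [0.412, 0.285, 0.0]), ([224.0, 232.0], 0.39, [0.484, 0.097, 0.0])]
test_box [([247.0, 244.0], 0.57, [0.454, 0.04, 0.0])]
terminal_strip [([189.0, 213.0], 0.78, [0.534, 0.185, 0.0])]
switch_insert [([339.0, 225.0], 0.73, [0.496, -0.192, 0.0]), ([127.0, 256.0], 0.29, [0.428, 0.334, 0.0])]
spare_bulb_2 [([166.0, 195.0], 0.8, [0.58, 0.242, 0.0])]
[ 0.50984289 -0.03861699 -0.01144028] [-6.84355100e-06  1.26541665e-01  9.91961292e-01  3.80476405e-05] 1.0 0.017
```

View pics/s1.png

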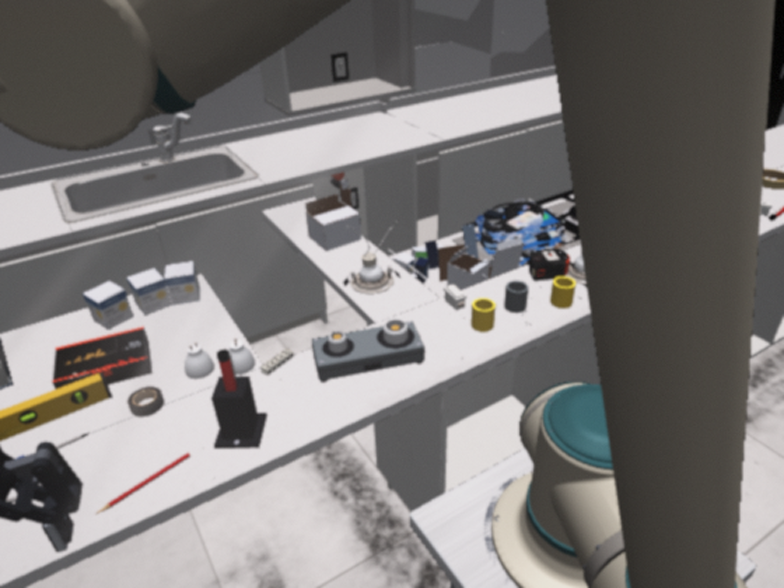

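View pics/t1.png

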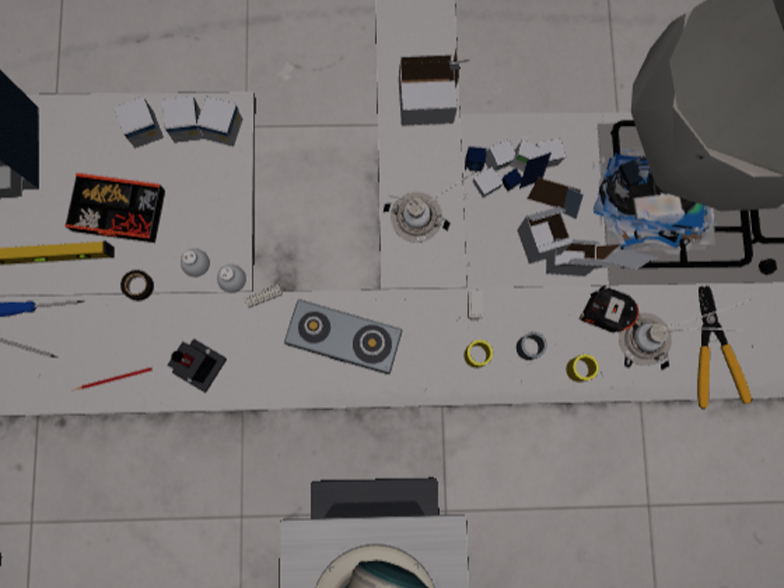

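Tube candidates (top image px): yellow (342,252), grey (380,247), yellow (417,262). The grey one at (380,247) fits, because yellow is excluded. The slim shell is probably the left one, at (224,232), with its smaller outer diameter. I'll confirm both in a crop.

```bash
python3 - <<'E'
from h import *
import pickle
a,b=pickle.load(open("im.pkl","rb"))
f=b["frame"];
c1=cv2.resize(f[205:275,195:295],None,fx=4,fy=4,interpolation=cv2.INTER_CUBIC)
c2=cv2.resize(f[225:275,325:425],None,fx=4,fy=4,interpolation=cv2.INTER_CUBIC)
c3=cv2.resize(f[230:290,110:170],None,fx=4.667,fy=4.667,interpolation=cv2.INTER_CUBIC)
A=np.zeros((560,700,3),np.uint8);A[:280,:400]=c1;A[280:480,:400]=c2;A[:280,400:680]=c3[:280,:280]
s=a["frame"]
c4=cv2.resize(s[190:250,310:410],None,fx=3,fy=3,interpolation=cv2.INTER_CUBIC);A[300:480,400:700]=c4
cv2.imwrite("pics/c1.png",A[:,:,::-1])
E
```

```text
(no output)
```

View pics/c1.png

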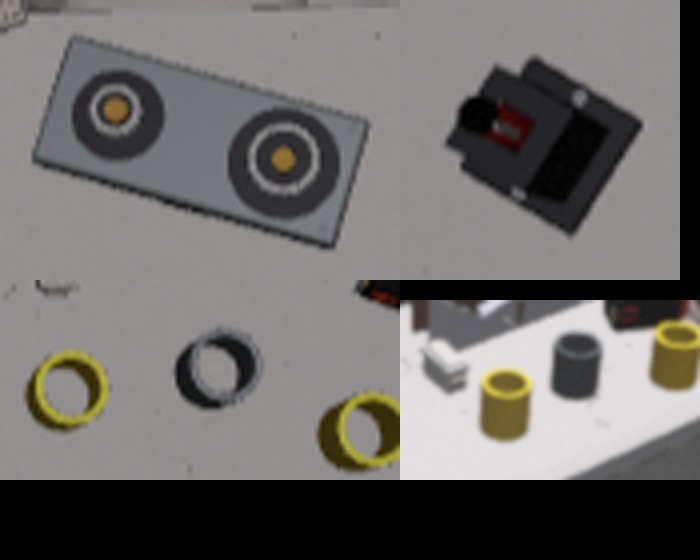

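The crop confirms the grey tube lies between the two yellow ones (top px ≈381,247). The slim shell is the left one (contact ≈223.7,232.3). The tester's black cap is at ≈(126.7,254). Next I'll take subpixel measurements.

```bash
cat >> h.py <<'E'
from scipy.optimize import minimize
t=np.linspace(0,2*np.pi,60)
def circ(x,y,z,r): return np.c_[x+r*np.cos(t),y+r*np.sin(t),0*t+z]
def hullmask(im,P,shape,s=4,off=(0,0)):
    p=np.array([proj(im,q) for q in P]);p=(p-np.array(off)+.5)*s
    m=np.zeros((shape[0]*s,shape[1]*s),np.uint8);cv2.fillConvexPoly(m,cv2.convexHull(np.round(p*16).astype(np.int32)),1,shift=4,lineType=8)
    return m
def fit(im,box,mask,model,x0,d=.01):
    s=4;M=cv2.resize(mask[box[1]:box[3],box[0]:box[2]].astype(np.float32),None,fx=s,fy=s,interpolation=cv2.INTER_LINEAR)>.5
    sh=(box[3]-box[1],box[2]-box[0])
    def c(x):
        m=hullmask(im,model(x),sh,s,box[:2])>0
        return 1-(m&M).sum()/(m|M).sum()
    n=len(x0);best=minimize(c,x0,method="Nelder-Mead",options=dict(initial_simplex=np.vstack([x0]+[np.array(x0)+d*np.eye(n)[i]*(1 if i<2 else 10) for i in range(n)]),xatol=1e-4,fatol=1e-5))
    return best.x,best.fun
E
python3 - <<'E'
from h import *
import pickle
a,b=pickle.load(open("im.pkl","rb"))
def comp(m,pt):
    n,l,st,c=cv2.connectedComponentsWithStats(m.astype(np.uint8));k=[i for i in range(1,n) if st[i,4]>5]
    i=min(k,key=lambda i:np.hypot(*(c[i]-pt)));return l==i,c[i],st[i,4]
for n,im,pts in(("top",b,[(223.7,232),(265.8,244.7)]),("scene",a,[(241,239),(282,232)])):
    h=cv2.cvtColor(im["frame"],cv2.COLOR_RGB2HSV)
    br=(h[...,0]>8)&(h[...,0]<28)&(h[...,1]>90)&(h[...,2]>80)
    for p in pts:
        m,c,k=comp(br,p);print(n,"brass",c,k,onplane(im,c,.063)); 
f=b["frame"].astype(float);bx=(362,230,402,268);bg=np.median(f[bx[1]:bx[3],bx[0]:bx[2]].reshape(-1,3),0);print("bg",bg)
for T in(12,18,25):
    m=np.abs(f-bg).max(2)>T;mm=np.zeros(m.shape,bool);mm[bx[1]:bx[3],bx[0]:bx[2]]=m[bx[1]:bx[3],bx[0]:bx[2]]
    q,_,k=comp(mm,(379,248));q=cv2.morphologyEx(q.astype(np.uint8),cv2.MORPH_OPEN,np.ones((2,2)))
    cs,_=cv2.findContours(q,0,1);hm=np.zeros_like(q);cv2.fillConvexPoly(hm,cv2.convexHull(np.vstack(cs)),1)
    print("tube",fit(b,bx,hm,lambda x:np.vstack([circ(x[0],x[1],0,.0225),circ(x[0],x[1],.05,.0225)]),[.43,-.287]))
# box: hull of top and bottom rect
bx=(195,205,295,275);bg=np.median(f[255:275,195:225].reshape(-1,3),0)
def boxm(x,w=.08,l=.19,h=.04):
    c,s=np.cos(x[2]),np.sin(x[2]);return [(x[0]+c*u*w/2-s*v*l/2,x[1]+s*u*w/2+c*v*l/2,z) for u in(1,-1) for v in(1,-1) for z in(0,h)]
for T in(18,28):
    m=np.abs(f-bg).max(2)>T;mm=np.zeros(m.shape,bool);mm[bx[1]:bx[3],bx[0]:bx[2]]=m[bx[1]:bx[3],bx[0]:bx[2]]
    q=max([comp(mm,(245,240)),comp(mm,(265,245)),comp(mm,(224,232))],key=lambda r:r[2])[0].astype(np.uint8);q=cv2.morphologyEx(q,cv2.MORPH_OPEN,np.ones((3,3)))
    cs,_=cv2.findContours(q,0,1);hm=np.zeros_like(q);cv2.fillConvexPoly(hm,cv2.convexHull(np.vstack(cs)),1)
    x,e=fit(b,bx,hm,boxm,[.454,.04,-.25]);print("box",x,e,"port",x[0]-.052*np.sin(x[2]),x[1]+.052*np.cos(x[2]))
# tester cap and foot
g=f.max(2);m=(g<35);mm=np.zeros(m.shape,bool);mm[245:262,119:133]=m[245:262,119:133]
n,c,k=comp(mm,(126.7,254));print("cap",c,k,onplane(b,c,.159))
p1,p2=onplane(b,(161.9,256.1),.005),onplane(b,(147.1,280.4),.005);print("foot",p1,p2,np.linalg.norm(p1-p2),np.degrees(np.arctan2(*(p2-p1)[1::-1])))
r=[place_of("tester_grip",a)[:1],place_of("tester_grip",b)[:1]] if 0 else None
pa=(229/1.4,371/1.4)
h=cv2.cvtColor(a["frame"],cv2.COLOR_RGB2HSV);red=((h[...,0]<8)|(h[...,0]>172))&(h[...,1]>120)&(h[...,2]>60)
q,c,k=comp(red,pa);ys,xs=np.where(q);print("red scene",c,k,ys.min(),ys.max(),xs[ys==ys.min()],xs[ys==ys.max()])
E
```

```text
top brass [223.5 232. ] 30 [0.47418348 0.0931704  0.063     ]
top brass [265.27586207 244.4137931 ] 29 [ 0.44251971 -0.00527069  0.063     ]
scene brass [240.30769231 240.        ] 13 [0.47197398 0.0968267  0.063     ]
scene brass [282.  233.5] 16 [ 0.43778031 -0.00058984  0.063     ]
bg [146. 142. 142.]
tube (array([ 0.43331766, -0.28541993]), np.float64(0.07877531494179557))
tube (array([ 0.43282348, -0.28534485]), np.float64(0.05090067757395467))
tube (array([ 0.43264757, -0.28475535]), np.float64(0.04664525942200437))
box [ 0.45844215  0.04427149 -0.29636874] 0.047065470111470886 port 0.4736287031981848 0.09400445783606279
box [ 0.45835782  0.04418609 -0.30540493] 0.02907002527828284 port 0.47399314407377957 0.09377980230605826
cap [126.52542373 254.33898305] 59 [0.41476365 0.29506018 0.159     ]
foot [0.42629808 0.24865711 0.005     ] [0.36777972 0.28349621 0.005     ] 0.06810404982069063 149.23240603210218
red scene [162.63157895 268.43609023] 133 258 278 [161 162 163] [162 163 164 165 166]
```

>>> apply_moves:
  deltas: [85, -22, -33, 0, 6, 85, -44, -67, 0, 12, 85, -66, -100, 0, 18, 85, -88, -134, 0, 24, 85, -111, -168, 0, 30, 85, -133, -202, 0, 36, 85, -156, -236, 0, 42, 85, -178, -270, 0, 48, 85, -200, -304, 0, 54, 85, -222, -337, 0, 60, 85, -245, -371, 0, 66, 85, -267, -405, 0, 72]
  squeeze: 25

```text
clock: 2.0
position: [0.3013, 0.0958, 0.2488]
ee_rot: [0.001, 0.687, 0.727, 0.001]
contact_force: [0.8, 1.3, 0.0]
width: 0.0854
gripper_force: 0.0
```

```bash
cat > go.py <<'E'
import sys
from h import *
# usage: go.py x y z yawdeg(of tool y axis): print tool-frame shift from the measured pose
s=get_state();M=rot(s["ee_rot"]);p=np.array(s["position"])
g=np.array([float(v) for v in sys.argv[1:4]])
y=np.degrees(np.arctan2(M[1,1],M[0,1]));d=(y-float(sys.argv[4])+90)%180-90
print("t",s["clock"],"pos",p.round(4),"yaw",y.round(2),"tilt",M[:,2].round(3),"q",np.round(s["qpos"],2))
print("shift mm",(M.T@(g-p)*1000).round(1),"turn",d.round(1),"w",s["width"],"F",np.round(s["contact_force"],1),"gf",s["gripper_force"])
E
python3 go.py .433 -.285 .12 0
```

```text
t 2.0 pos [0.3013 0.0958 0.2488] yaw 3.2 tilt [ 0.002  0.    -1.   ] q [ 0.09 -0.13  1.96  0.    1.31  0.03]
shift mm [-387.6  110.   128.9] turn 3.2 w 0.08536682138361286 F [0.8 1.3 0. ] gf 0.0
```

>>> apply_moves:
  deltas: [85, -38, 11, 0, 1, 85, -76, 22, 0, 2, 85, -114, 32, 0, 3, 85, -152, 43, 0, 3, 85, -190, 54, 0, 3, 85, -230, 65, 0, 3, 85, -268, 76, 0, 3, 85, -306, 87, 20, 3, 85, -344, 98, 40, 3, 85, -376, 107, 70, 3, 85, -384, 110, 100, 3, 85, -384, 110, 120, 3]

```text
clock: 3.0
position: [0.4347, -0.2824, 0.1254]
ee_rot: [-0.0, 0.705, 0.709, -0.0]
contact_force: [-0.3, -0.3, -0.1]
width: 0.0848
gripper_force: 0.0
```

```bash
python3 go.py .433 -.285 .038 0; python3 - <<'E'
from h import *
a=get_image("scene");b=get_image("top")
s=get_state();p=np.array(s["position"])
print(proj(a,p),proj(b,p))
A=np.zeros((400,800,3),np.uint8)
A[:,:400]=cv2.resize(a["frame"][170:270,310:410],(400,400));A[:,400:]=cv2.resize(b["frame"][200:300,330:430],(400,400))
cv2.imwrite("pics/g1.png",A[:,:,::-1])
E
```

```text
t 3.0 pos [ 0.4347 -0.2824  0.1254] yaw 0.3 tilt [-0.001 -0.    -1.   ] q [-0.71  0.29  1.81 -0.    1.04 -0.71]
shift mm [-2.5 -1.7 87.4] turn 0.3 w 0.08477956996038202 F [-0.3 -0.3 -0.1] gf 0.0
[371.36043013 180.87830534] [385.58145986 243.18384904]
```

View pics/g1.png

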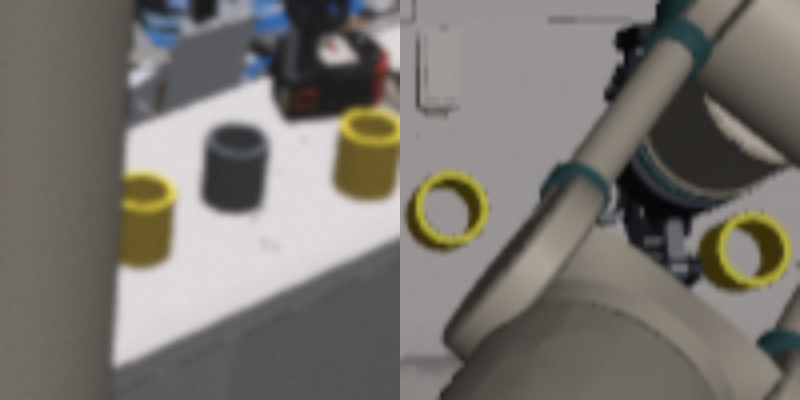

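The gripper isn't where it should project in the scene view, so I'll check the full frame.

```bash
python3 - <<'E'
from h import *
a=get_image("scene");save(a,"s2.png",s=1.4)
p=np.array(get_state()["position"]);print(proj(a,p),a["position"],get_state()["clock"])
E
```

```text
[371.2613771  179.89231826] [-0.27997252  0.42307648  0.68957241] 3.15
```

View pics/s2.png

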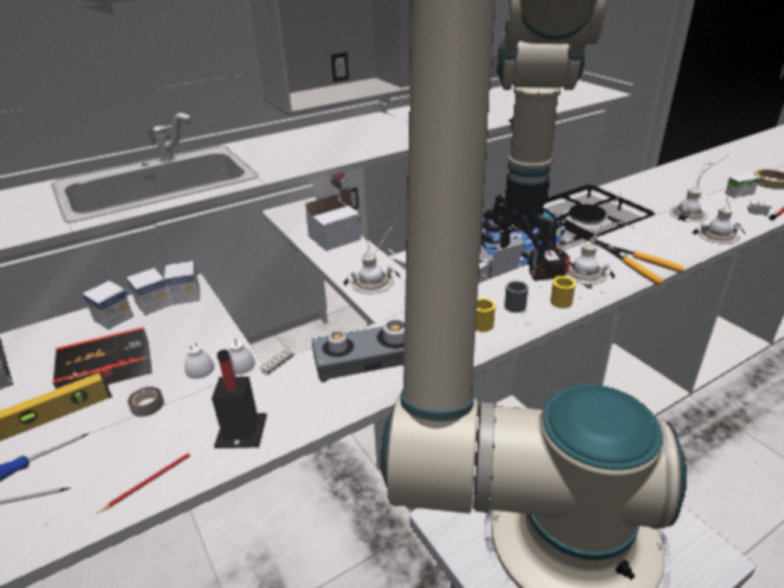

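```bash
python3 go.py .433 -.285 .034 0
```

```text
t 3.15 pos [ 0.433  -0.2785  0.1268] yaw 0.42 tilt [-0.003  0.003 -1.   ] q [-0.71  0.29  1.81  0.    1.04 -0.71]
shift mm [-6.8  0.2 92.8] turn 0.4 w 0.08532411275446794 F [-0.6  0.3 -0.2] gf 0.0
```

```bash
python3 - <<'E'
from h import *
for i in range(6):
    s=get_state();print(s["clock"],np.round(s["position"],4),np.round(s["ee_rot"],4),np.round(s["qpos"],4));get_image("top")
E
```

```text
3.15 [ 0.433  -0.2785  0.1268] [-2.400e-03  7.045e-01  7.097e-01 -1.000e-04] [-7.0690e-01  2.8950e-01  1.8142e+00  3.0000e-04  1.0426e+00 -7.1440e-01]
3.2 [ 0.4341 -0.279   0.1285] [-4.000e-04  7.043e-01  7.099e-01  1.000e-04] [-7.0630e-01  2.8740e-01  1.8124e+00  2.0000e-04  1.0425e+00 -7.1430e-01]
3.25 [ 0.4347 -0.2793  0.1295] [9.000e-04 7.041e-01 7.101e-01 2.000e-04] [-7.0580e-01  2.8600e-01  1.8114e+00  2.0000e-04  1.0422e+00 -7.1440e-01]
3.3 [ 0.435  -0.2794  0.1301] [1.700e-03 7.040e-01 7.102e-01 2.000e-04] [-7.0560e-01  2.8520e-01  1.8110e+00  1.0000e-04  1.0421e+00 -7.1440e-01]
3.35 [ 0.4351 -0.2794  0.1303] [1.900e-03 7.040e-01 7.102e-01 2.000e-04] [-7.0550e-01  2.8480e-01  1.8110e+00  1.0000e-04  1.0419e+00 -7.1440e-01]
3.4 [ 0.435  -0.2793  0.1303] [1.900e-03 7.040e-01 7.102e-01 2.000e-04] [-7.0550e-01  2.8470e-01  1.8112e+00  1.0000e-04  1.0417e+00 -7.1440e-01]
```

>>> apply_moves:
  deltas: [85, -6, -2, 20, 0.5, 85, -6, -2, 40, 0.5, 85, -6, -2, 60, 0.5, 85, -6, -2, 80, 0.5, 85, -6, -2, 96, 0.5, 85, -6, -2, 96, 0.5, 85, -6, -2, 96, 0.5, 85, -6, -2, 96, 0.5]

```text
clock: 4.12
position: [0.4331, -0.2857, 0.0336]
ee_rot: [0.001, 0.707, 0.707, 0.0]
contact_force: [0.0, 0.3, 0.5]
width: 0.085
gripper_force: 0.0
```

```bash
python3 go.py .433 -.285 .034 0
```

```text
t 4.1167 pos [ 0.4331 -0.2857  0.0336] yaw -0.02 tilt [ 0.002 -0.002 -1.   ] q [-0.72  0.41  1.92  0.    0.81 -0.72]
shift mm [ 0.7 -0.1 -0.4] turn -0.0 w 0.0850409344789725 F [0.  0.3 0.5] gf 0.0
```

Close on it.

>>> apply_moves:
  deltas: [65, 0, 0, 0, 0, 55, 0, 0, 0, 0, 48, 0, 0, 0, 0, 42, 0, 0, 0, 0, 42, 0, 0, 0, 0, 42, 0, 0, 0, 0, 42, 0, 0, 0, 0, 42, 0, 0, 0, 0, 42, 0, 0, 0, 0, 42, 0, 0, 0, 0]
  squeeze: 25

```text
clock: 4.95
position: [0.4327, -0.2855, 0.0333]
ee_rot: [0.001, 0.707, 0.707, 0.0]
contact_force: [-0.1, 0.4, 5.6]
width: 0.0445
gripper_force: 25.2
```

```bash
python3 go.py .474 .094 .16 0
```

```text
t 4.95 pos [ 0.4327 -0.2855  0.0333] yaw -0.04 tilt [ 0.001 -0.001 -1.   ] q [-0.72  0.41  1.92  0.    0.81 -0.72]
shift mm [ 379.4   41.2 -127.1] turn -0.0 w 0.04445946179641718 F [-0.1  0.4  5.6] gf 25.20318497903645
```

>>> apply_moves:
  deltas: [42, 0, 0, -15, 0, 42, 0, 0, -45, 0, 42, 0, 0, -80, 0, 42, 0, 0, -110, 0, 42, 20, 2, -127, 0, 42, 55, 6, -127, 0, 42, 95, 10, -127, 0, 42, 135, 15, -127, 0, 42, 175, 19, -127, 0, 42, 215, 23, -127, 0, 42, 250, 27, -127, 0, 42, 280, 30, -127, 0]

```text
clock: 5.95
position: [0.4618, -0.0027, 0.1593]
ee_rot: [-0.0, 0.707, 0.707, 0.0]
contact_force: [1.0, 0.2, -0.6]
width: 0.0443
gripper_force: 26.0
```

>>> apply_moves:
  deltas: [42, 30, 4, 0, 0, 42, 60, 7, 0, 0, 42, 85, 9, 0, 0, 42, 99, 11, 0, 0, 42, 99, 11, 0, 0, 42, 99, 11, 0, 0, 42, 99, 11, 0, 0, 42, 99, 11, 0, 0]

```text
clock: 6.62
position: [0.4732, 0.0929, 0.1592]
ee_rot: [-0.0, 0.708, 0.706, -0.0]
contact_force: [-0.8, -0.6, -1.7]
width: 0.0441
gripper_force: 26.0
```

```bash
python3 go.py .474 .0935 .106 0;  python3 - <<'E'
from h import *
a=get_image("scene");b=get_image("top")
s=get_state();p=np.array(s["position"]);print(proj(a,p),proj(b,p),p)
A=np.zeros((400,800,3),np.uint8)
A[:,:400]=cv2.resize(a["frame"][170:270,200:300],(400,400));A[:,400:]=cv2.resize(b["frame"][190:290,190:290],(400,400))
cv2.imwrite("pics/g2.png",A[:,:,::-1])
E
```

```text
t 6.6167 pos [0.4732 0.0929 0.1592] yaw -0.1 tilt [-0. -0. -1.] q [ 0.05  0.21  1.84 -0.    1.1   0.05]
shift mm [ 0.6  0.8 53.2] turn -0.1 w 0.04414483190863664 F [-0.8 -0.6 -1.7] gf 26.02049027569592
[238.09171532 205.94518194] [220.09196953 225.82070719] [0.47333139 0.09288837 0.1592622 ]
```

View pics/g2.png

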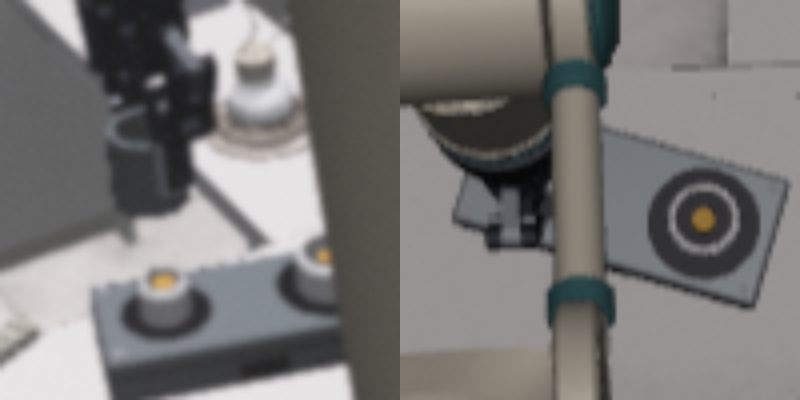

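>>> apply_moves:
  deltas: [42, 0.5, 0.5, 20, 0, 42, 0.5, 0.5, 40, 0, 42, 0.5, 0.5, 52, 0, 42, 0.5, 0.5, 55, 0, 42, 0.5, 0.5, 57, 0, 42, 0.5, 0.5, 59, 0, 42, 0.5, 0.5, 61, 0, 42, 0.5, 0.5, 63, 0, 42, 0.5, 0.5, 63, 0, 42, 0.5, 0.5, 63, 0]

```text
clock: 7.55
position: [0.4742, 0.0943, 0.0966]
ee_rot: [0.0, 0.707, 0.707, 0.0]
contact_force: [-0.6, -0.4, -1.4]
width: 0.0443
gripper_force: 26.0
```

```bash
python3 go.py .474 .0935 .0735 0
```

```text
t 7.55 pos [0.4742 0.0943 0.0966] yaw -0.04 tilt [ 0.001 -0.    -1.   ] q [ 0.05  0.28  1.92 -0.    0.94  0.05]
shift mm [-0.8 -0.2 23.1] turn -0.0 w 0.0442937513661972 F [-0.6 -0.4 -1.4] gf 26.03890473023057
```

>>> apply_moves:
  deltas: [42, 0, 0, 2, 0, 42, 0, 0, 4, 0, 42, 0, 0, 6, 0, 42, 0, 0, 8, 0, 42, 0, 0, 10, 0, 42, 0, 0, 10, 0, 42, 0, 0, 10, 0]

```text
clock: 8.13
position: [0.4737, 0.0934, 0.0858]
ee_rot: [0.0, 0.707, 0.707, -0.001]
contact_force: [-0.2, -5.4, -0.6]
width: 0.0443
gripper_force: 26.0
```

>>> apply_moves:
  deltas: [42, -1, 0, 0, 0, 42, -1.5, 0, 2, 0, 42, -1.5, 0, 4, 0, 42, -1.5, 0, 6, 0, 42, -1.5, 0, 8, 0, 42, -1.5, 0, 10, 0, 42, -1.5, 0, 10, 0, 42, -1.5, 0, 10, 0]

```text
clock: 8.8
position: [0.4738, 0.0928, 0.0759]
ee_rot: [-0.0, 0.707, 0.707, -0.0]
contact_force: [-0.1, -2.1, -2.5]
width: 0.0443
gripper_force: 25.9
```

>>> apply_moves:
  deltas: [42, -0.5, 0, 1, 0, 42, -0.5, 0, 2, 0, 42, -0.5, 0, 3, 0, 42, -0.5, 0, 4, 0, 42, -0.5, 0, 4, 0, 42, -0.5, 0, 4, 0]

```text
clock: 9.3
position: [0.4741, 0.0927, 0.0733]
ee_rot: [0.0, 0.707, 0.707, 0.0]
contact_force: [-2.6, -0.5, 7.7]
width: 0.0442
gripper_force: 26.7
```

>>> apply_moves:
  deltas: [50, 0, 0, 0, 0, 60, 0, 0, 0, 0, 70, 0, 0, 0, 0, 85, 0, 0, 0, 0, 85, 0, 0, 0, 0, 85, 0, 0, -5, 0, 85, 0, 0, -25, 0, 85, 0, 0, -60, 0, 85, 0, 0, -100, 0, 85, 0, 0, -140, 0, 85, 0, 0, -175, 0, 85, 0, 0, -175, 0]

```text
clock: 10.3
position: [0.4781, 0.0926, 0.2551]
ee_rot: [0.005, 0.707, 0.707, 0.006]
contact_force: [0.7, 0.2, 0.8]
width: 0.085
gripper_force: 0.0
```

```bash
python3 go.py .415 .295 .25 -31
```

```text
t 10.3 pos [0.4781 0.0926 0.2551] yaw -0.04 tilt [ 0.015  0.001 -1.   ] q [0.05 0.13 1.68 0.   1.32 0.05]
shift mm [202.3 -63.3   4.3] turn 31.0 w 0.08504948995619083 F [0.7 0.2 0.8] gf 0.0
```

>>> apply_moves:
  deltas: [85, 25, -8, 0, 5, 85, 60, -18, 0, 10, 85, 95, -28, 0, 15, 85, 130, -39, 0, 20, 85, 165, -49, 0, 25, 85, 190, -57, 0, 31, 85, 202, -61, 0, 31, 85, 202, -61, 0, 31, 85, 202, -61, 0, 31, 85, 202, -61, 0, 31]

```text
clock: 11.13
position: [0.4134, 0.2932, 0.2471]
ee_rot: [0.001, 0.87, 0.492, -0.0]
contact_force: [0.5, -1.0, 0.8]
width: 0.0851
gripper_force: 0.0
```

```bash
python3 go.py .415 .295 .128 -30.8;  python3 - <<'E'
from h import *
a=get_image("scene");b=get_image("top")
s=get_state();p=np.array(s["position"]);print(proj(a,p),proj(b,p),p)
A=np.zeros((480,800,3),np.uint8)
A[:,:400]=cv2.resize(a["frame"][200:320,150:250],(400,480),interpolation=cv2.INTER_CUBIC);A[:,400:]=cv2.resize(b["frame"][190:310,170:270],(400,480),interpolation=cv2.INTER_CUBIC)
cv2.imwrite("pics/g3.png",A[:,:,::-1])
f=b["frame"].astype(int)
import pickle;pickle.dump((a,b),open("im2.pkl","wb"))
E
```

```text
t 11.1333 pos [0.4134 0.2932 0.2471] yaw -31.01 tilt [ 0.    -0.001 -1.   ] q [ 0.48  0.17  1.65 -0.    1.32  1.02]
shift mm [  2.5   0.4 119.1] turn -0.2 w 0.08505549612125311 F [ 0.5 -1.   0.8] gf 0.0
[152.98879494 214.08471602] [116.18279448 250.12751559] [0.41353995 0.29306879 0.24725235]
```

View pics/g3.png

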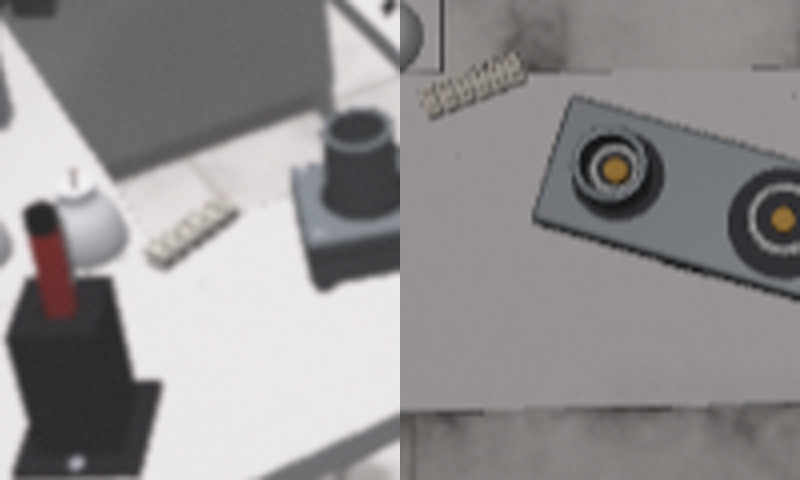

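>>> apply_moves:
  deltas: [85, 3, 0, 20, 0, 85, 3, 0, 50, 0, 85, 3, 0, 80, 0, 85, 3, 0, 105, 0, 85, 3, 0, 119, 0, 85, 3, 0, 119, 0, 85, 3, 0, 119, 0, 85, 3, 0, 119, 0]

```text
clock: 11.9
position: [0.4159, 0.2968, 0.1294]
ee_rot: [0.0, 0.871, 0.492, 0.001]
contact_force: [-0.6, 0.4, 0.0]
width: 0.0851
gripper_force: 0.0
```

```bash
python3 go.py .415 .296 .128 -30.8
```

```text
t 11.9 pos [0.4159 0.2968 0.1294] yaw -31.1 tilt [ 0.002  0.001 -1.   ] q [ 0.48  0.28  1.82 -0.    1.04  1.03]
shift mm [-1.1 -0.3  1.4] turn -0.3 w 0.08509737760352395 F [-0.6  0.4  0. ] gf 0.0
```

>>> apply_moves:
  deltas: [60, -1, 0, 0, 0, 40, -1, 0, 0, 0, 25, -1, 0, 0, 0, 12, -1, 0, 0, 0, 12, -1, 0, 0, 0, 12, -1, 0, 0, 0, 12, -1, 0, 0, 0, 12, -1, 0, 0, 0, 12, -1, 0, 0, 0, 12, -1, 0, 0, 0, 12, -1, 0, 0, 0, 12, -1, 0, 0, 0]
  squeeze: 35

```text
clock: 12.9
position: [0.4142, 0.2962, 0.1285]
ee_rot: [-0.0, 0.871, 0.492, 0.0]
contact_force: [-1.0, -0.2, 3.8]
width: 0.0144
gripper_force: 37.8
```

```bash
python3 go.py .415 .296 .128 -30.8
```

```text
t 12.9 pos [0.4142 0.2962 0.1285] yaw -31.05 tilt [ 0.  0. -1.] q [0.48 0.28 1.83 0.   1.04 1.03]
shift mm [0.2 0.8 0.5] turn -0.2 w 0.014369316718012096 F [-1.  -0.2  3.8] gf 37.80793905258179
```

>>> apply_moves:
  deltas: [12, 0, 0, -8, 0, 12, 0, 0, -20, 0, 12, 0, 0, -35, 0, 12, 0, 0, -55, 0, 12, 0, 0, -75, 0, 12, 0, 0, -95, 0, 12, 0, 0, -115, 0, 12, 0, 0, -120, 0, 12, 0, 0, -120, 0, 12, 0, 0, -120, 0, 12, 0, 0, -120, 0]

```text
clock: 13.82
position: [0.4133, 0.2956, 0.2469]
ee_rot: [-0.0, 0.871, 0.492, -0.001]
contact_force: [-0.4, -0.2, -1.1]
width: 0.0145
gripper_force: 37.2
```

```bash
python3 go.py .474 .0932 .248 0; python3 - <<'E'
from h import *
a=get_image("scene");b=get_image("top")
s=get_state();p=np.array(s["position"]);print(proj(a,p),proj(a,p-[0,0,.1185]),proj(b,p),p)
A=cv2.resize(a["frame"][190:310,120:240],(600,600),interpolation=cv2.INTER_CUBIC)
cv2.imwrite("pics/g4.png",A[:,:,::-1])
E
```

```text
t 13.8167 pos [0.4133 0.2956 0.2469] yaw -31.04 tilt [-0.003 -0.001 -1.   ] q [ 0.48  0.18  1.64 -0.    1.32  1.03]
shift mm [-142.1  156.4   -1. ] turn -31.0 w 0.014547680754639643 F [-0.4 -0.2 -1.1] gf 37.204046845436096
[151.70001224 214.74540728] [163.34657223 262.90083183] [114.93087559 250.26161658] [0.41337176 0.29566214 0.24684312]
```

View pics/g4.png

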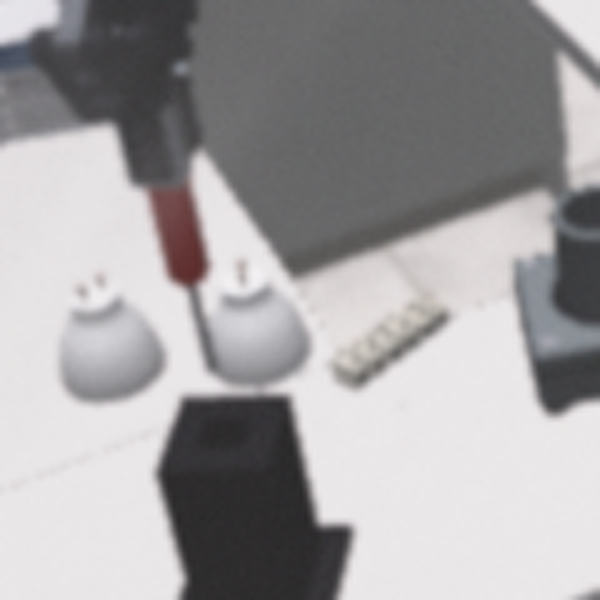

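>>> apply_moves:
  deltas: [12, -10, 11, 0, 0, 12, -30, 33, 0, 0, 12, -55, 60, 0, 0, 12, -80, 88, 0, 0, 12, -105, 116, 0, 0, 12, -125, 138, 0, 0, 12, -138, 152, 0, 0, 12, -142, 157, 0, 0, 12, -142, 157, 0, 0, 12, -142, 157, 0, 0, 12, -142, 157, 0, 0, 12, -142, 157, 0, 0]

```text
clock: 14.92
position: [0.4749, 0.0947, 0.2481]
ee_rot: [-0.0, 0.87, 0.493, -0.0]
contact_force: [0.4, 0.3, -0.6]
width: 0.0145
gripper_force: 37.2
```

```bash
python3 go.py .474 .0932 .1865 -31; python3 - <<'E'
from h import *
a=get_image("scene");b=get_image("top")
s=get_state();p=np.array(s["position"]);tp=p-[0,0,.1185]
h=np.array([.474,.0932,.09])
print("tip",proj(a,tp),"tube top centre pred",proj(a,h),proj(a,h+[.0225,0,0]),p)
A=np.zeros((600,800,3),np.uint8)
A[:,:400]=cv2.resize(a["frame"][180:270,210:270],(400,600),interpolation=cv2.INTER_CUBIC);A[:,400:]=cv2.resize(b["frame"][190:280,190:250],(400,600),interpolation=cv2.INTER_CUBIC)
cv2.imwrite("pics/g5.png",A[:,:,::-1])
E
```

```text
t 14.9167 pos [0.4749 0.0947 0.2481] yaw -30.95 tilt [-0.001  0.001 -1.   ] q [0.05 0.14 1.69 0.   1.32 0.59]
shift mm [-1.8  0.  61.6] turn 0.1 w 0.014494764865757346 F [ 0.4  0.3 -0.6] gf 37.238699197769165
tip [238.21926927 216.37654363] tube top centre pred [240.33809549 230.10133238] [236.10545872 225.52161367] [0.47505556 0.09451304 0.24827062]
```

View pics/g5.png

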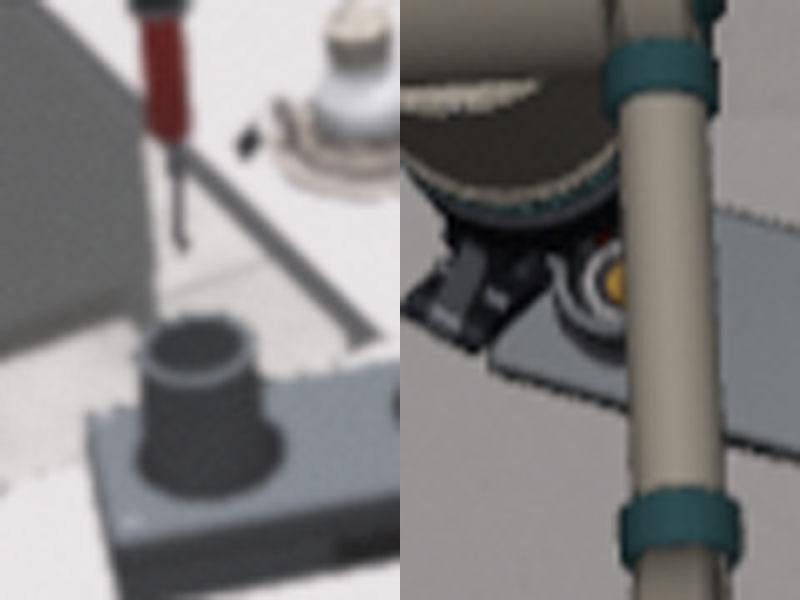

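```bash
python3 - <<'E'
from h import *
import pickle
a,b=pickle.load(open("im.pkl","rb"))
# scene bias: tube on table fit vs top fit, brass, cap
f=a["frame"].astype(float);bx=(357,198,382,226);bg=np.median(f[215:226,380:390].reshape(-1,3),0)
m=np.zeros(f.shape[:2],np.uint8);m[bx[1]:bx[3],bx[0]:bx[2]]=(f.max(2)<125)[bx[1]:bx[3],bx[0]:bx[2]]
n,l,st,c=cv2.connectedComponentsWithStats(m);i=1+np.argmax(st[1:,4]);print(st[i],c[i])
print("tube scene fit",fit(a,bx,(l==i).astype(np.uint8),lambda x:np.vstack([circ(x[0],x[1],0,.0225),circ(x[0],x[1],.05,.0225)]),[.43,-.285]))
print("brass pred",proj(a,[.474,.0932,.063]),"seen 240.3,240; tube top pred w .4741,.0932",proj(a,[.4741,.0932,.09]))
a=get_image("scene");b=get_image("top");g=a["frame"].astype(int)
for r in range(206,222): print(r,g[r,230:246].sum(1)//3)
for r in range(224,246,2): print(r,g[r,226:254].sum(1)//3)
p=np.array(get_state()["position"]);print(p,proj(a,p-[0,0,.1185]),proj(a,p-[0,0,.0685]))
E
```

```text
[361 201  16  22 301] [368.24252492 211.77408638]
tube scene fit (array([ 0.43655741, -0.28172148]), np.float64(0.18002045687009882))
brass pred [241.26159755 239.0598122 ] seen 240.3,240; tube top pred w .4741,.0932 [240.31898852 230.08065861]
206 [106 130 177 208 206 171 114 116 138 121 105 106 126 163 202 223]
207 [103 122 169 206 210 180 124 143 177 158 121 105 104 124 163 201]
208 [102 117 164 205 210 181 126 153 198 193 160 122 103 104 124 164]
209 [100 115 161 204 210 180 128 157 204 211 194 160 122 103 103 124]
210 [101 114 157 200 207 178 129 156 204 215 211 193 159 122 104 104]
211 [ 99 111 148 191 203 175 128 156 201 214 214 211 194 159 122 104]
212 [101 108 142 185 201 174 124 153 201 214 215 216 213 195 160 122]
213 [ 99 106 135 179 199 174 124 155 202 214 217 219 219 215 195 157]
214 [101 107 135 178 198 176 128 152 200 215 219 220 221 221 213 194]
215 [101 105 131 174 202 189 146 143 186 212 219 220 221 220 219 212]
216 [102 105 122 168 201 202 174 139 169 209 220 220 219 219 217 218]
217 [101 102 117 160 200 208 194 173 185 212 218 217 217 217 216 216]
218 [102 103 11
[... 964 characters left out ...]
0 211 210 209]
236 [209 210 207 199 166 104  90 101 104 104  99  99  99  99 102 102 106 102
  91  77  66  62  84 129 167 181 187 184]
238 [212 211 212 203 170  96  58  61  64  70  73  74  75  72  72  71  66  61
  60  59  55  56  69  99 129 138 141 141]
240 [197 182 183 182 154  92  60  58  59  59  58  60  58  59  58  60  58  59
  59  58  56  56  67 101 131 140 138 139]
242 [164 147 139 139 120  90  64  59  61  59  59  61  59  60  60  60  60  58
  61  58  57  57  62  86 114 130 138 139]
244 [144 140 142 137 124  91  66  59  59  58  60  59  59  60  60  62  61  61
  59  58  58  57  56  56  59  81 112 136]
[0.47518013 0.09420147 0.24832479] [238.31241363 216.28985528] [236.42874221 198.18611071]
```

Relative to the contact, the tip sits within about 1–2 mm. I'll correct slightly and descend to just above it.

>>> apply_moves:
  deltas: [12, -2.5, 0, 15, 0, 12, -2.5, 0, 30, 0, 12, -2.5, 0, 45, 0, 12, -2.5, 0, 55, 0, 12, -2.5, 0, 60, 0, 12, -2.5, 0, 60, 0, 12, -2.5, 0, 60, 0, 12, -2.5, 0, 60, 0]

```text
clock: 15.78
position: [0.4748, 0.0914, 0.1891]
ee_rot: [0.0, 0.871, 0.492, 0.001]
contact_force: [0.1, 0.9, -0.8]
width: 0.0142
gripper_force: 37.2
```

```bash
python3 go.py .474 .0932 .1765 -31; python3 - <<'E'
from h import *
for i in range(5):get_image("top")
s=get_state();print(s["position"],s["contact_force"])
E
```

```text
t 15.7833 pos [0.4748 0.0914 0.1891] yaw -31.03 tilt [ 0.002  0.    -1.   ] q [0.05 0.18 1.79 0.   1.17 0.59]
shift mm [ 1.1 -1.6 12.6] turn -0.0 w 0.014196776796742255 F [ 0.1  0.9 -0.8] gf 37.24308729171753
[0.47441015 0.09133291 0.18880273] [ 0.80788601  0.02389424 -0.74228997]
```

>>> apply_moves:
  deltas: [12, 0.5, -1, 2, 0, 12, 0.5, -1, 4, 0, 12, 0.5, -1, 6, 0, 12, 0.5, -1, 6, 0, 12, 0.5, -1, 6, 0, 12, 0.5, -1, 6, 0]

```text
clock: 16.53
position: [0.4735, 0.0923, 0.1822]
ee_rot: [-0.0, 0.871, 0.492, -0.0]
contact_force: [-0.0, 0.3, -0.9]
width: 0.0145
gripper_force: 37.3
```

>>> apply_moves:
  deltas: [12, 0, 0, 1, 0, 12, 0, 0, 2, 0, 12, 0, 0, 3, 0, 12, 0, 0, 3, 0, 12, 0, 0, 3, 0, 12, 0, 0, 3, 0]

```text
clock: 17.03
position: [0.4737, 0.0923, 0.1795]
ee_rot: [0.0, 0.871, 0.492, 0.0]
contact_force: [-0.3, 0.4, 2.6]
width: 0.0144
gripper_force: 37.7
```

>>> apply_moves:
  deltas: [12, 0, 0, 1, 0, 12, 0, 0, 2, 0, 12, 0, 0, 2.5, 0, 12, 0, 0, 2.5, 0, 12, 0, 0, 2.5, 0, 12, 0, 0, 2.5, 0]

```text
clock: 17.53
position: [0.4737, 0.0923, 0.1769]
ee_rot: [0.0, 0.871, 0.492, 0.0]
contact_force: [0.3, -0.9, 4.1]
width: 0.0143
gripper_force: 37.9
```

```bash
python3 - <<'E'
from h import *
P=[];F=[]
for i in range(10):
    a=get_image("scene");s=get_state();P.append(s["position"]);F.append(s["contact_force"])
print(np.round(P,4)[[0,5,9]],np.mean(F,0),np.std(F,0),s["width"],s["gripper_force"],s["moment"],s["clock"])
A=cv2.resize(a["frame"][180:270,190:290],(800,720),interpolation=cv2.INTER_CUBIC)[:600]
cv2.imwrite("pics/g6.png",A[:,:,::-1])
E
```

```text
[[0.4737 0.0923 0.1769]
 [0.4737 0.0923 0.1769]
 [0.4737 0.0923 0.1768]] [0.12200485 0.21339278 4.07559573] [0.25961187 0.37994686 0.43065631] 0.014462265155270219 37.86803483963013 [-0.0233433  -0.07419584 -0.01460858] 18.0333
```

View pics/g6.png

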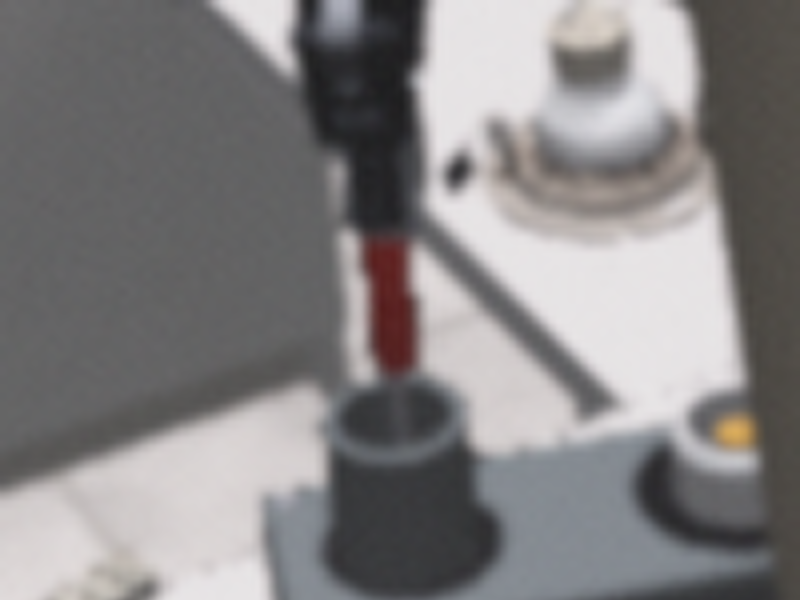

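The tester's shank goes down the centre of the tube (crop ≈400,420). The force rise of about 4.8 N, with the spring's own slope, means about 5 mm of press. I'm handing it in.

```bash
python3 -c "from rig import sign_off;print(sign_off())"
```

```text
the job is handed in; nothing more can be done
None
```

The job is handed in: the grey tube is fully home over the slim shell, and the gripper still holds the tester upright through it, pressing the sprung contact about 5 mm (about 4.8 N) without touching the tube.

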